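Index the dental bur stand to the next hole

TASK

Unlock the round bur stand by gently pressing down its blue plunger cap with a fingertip, and turn the stand one hole round so that the plunger goes to the hole beside the green stud; then let go so that the plunger springs fully back up and locks the stand there. Only push gently, never grip or lift anything: both jars must stay standing in their cups, and the soap bottle and the yellow box stay where they are.

Things in the scene. Friction and masses are not known exactly. Their poses are not given: they have to be found in the camera images.
- carousel: Fixed base of the rotary stand: a white disc 340 mm across and 30 mm high with an aluminium index flange. Origin at the centre of its underside, z up along the axis of rotation. Six dark index holes (14 mm) lie in the flange every 60 degrees, 137 mm from the axis; at the start the plunger is locked in the hole on this body's -x side.
- hub (a point): Point on the axis of rotation at the height of the steel turntable's top face (36 mm above the work surface). The turntable is 240 mm across; a 10 mm high grey hub cap covers this point.
- turntable (a joint): Angle of the turntable in rad, 0 at the start hole, growing counter-clockwise seen from above; the next holes are at +1.047 and -1.047. Stops at -2.6 and +2.6. The plunger, both cups and a small blue bur block (burs to 34 mm above the turntable) ride on it. It turns with light friction (0.05 N m, up to 0.2 N m while the tooth rubs under the flange), but is locked while the tooth is in a hole.
- plunger (a joint): Travel of the spring plunger in m: 0 fully up, 0.014 down at its stop. Spring 3 N at 0, 10 N at 0.014. Its brass tooth, under the flange 53 mm farther out than the cap, stands up in an index hole when locked and is clear of it from 0.008 on. Released between holes it rests under the flange at about 0.008; its round nose springs into a hole and centres the turntable when within about 3 mm of it.
- cap_top (a point): Centre of the top of the blue round plunger cap (56 mm across, black pad), 84 mm from the axis. Up, it is 60 mm above the work surface, 2 mm proud of the grey collar ring round it (66 mm outside, 60 mm inside; 72 mm at the foot); pressed, it sinks straight into the collar. Cap and collar ride on the turntable: shut fingers pressing on the cap drag it round by friction or by the collar's wall.
- green_stud: Green stud, 24 mm across and 12 mm high, fixed on the flange 157 mm from the axis, beside one of the two holes next to the plunger's hole (60 degrees to one side or the other): the hole to go to. Origin at the centre of its underside.
- red_stud: Red stud of the same size beside the hole on the other side: not that way. Origin at the centre of its underside.
- cup_a (a point): Centre of the floor of cup a on the turntable: grey ring 52 mm outside, 44 mm inside, 14 mm high, 81 mm from the axis.
- cup_b (a point): Centre of the floor of cup b, the same.
- jar_a: Loose amber jar with a white cap, 36 mm across, 55 mm high, standing in cup a. Origin at the centre of its underside, z up.
- jar_b: Loose amber jar with a black cap, same size, standing in cup b. Origin at the centre of its underside, z up.
- soap: Loose green soap bottle, 60 mm across, 150 mm high, standing beside the stand. Origin at the centre of its underside, z up.
- mask_box: Loose yellow box, 180 x 100 x 75 mm (x, y, z), beside the stand. Origin at the centre of its underside, z up.
Things that resemble listed ones, but are neither listed nor needed, are in the scene too. What is shaped like the jar_a but red is not meant.

How it is judged:
By the outcome, as a careful person would: the job done as asked, in the order asked, and still so for the second after the job is handed in, with the robot touching nothing.
It also fails if it takes over 32 s, if anything falls off the work surface, if the arm or the gripper's body presses on something with over 40 N, if the wrist force passes 120 N, or if a joint passes its speed limit or range.

ROBOT

A 6-joint arm with a two-finger parallel gripper is mounted at the origin on the work surface. World frame = base frame: x ahead of the robot, y to its left, z up, the work surface at z = 0. Lengths are in m, angles in rad, forces in N, time in s.
With the tool pointing down it reaches from about 0.325 to 0.9 m from the base axis. Payload 3.5 kg.
Tool frame: the origin (TCP) lies at the very end of the fingers, on their centre line; the grasp point (between the pads) lies 19 mm behind it; y points along the fingers, x is the direction in which the jaws open and shut, and the axes are right-handed (so a half turn about y gives the same grasp; the last joint's range is limited). The gripper opens to 85 mm and grips with 20 to 120 N. Pads are 22 mm wide; open, the fingers measure 114 mm over their backs; the gripper's body (76 mm by 85 mm) begins 54 mm behind the grasp point. The pads swing forward as they close: fully open they stand 13 mm farther back than shut.
Start: joints at [-1.362, 0.276, -0.026, 1.268, 0, 1.467], TCP at [0.192, -0.595, 0.231] pointing down, gripper open.
Joint ranges: [-3.12, 3.12], [-0.85, 1.88], [-1.08, 1.24], [-1.95, 2.15], [-1.57, 1.53], [-3.14, 3.14]. Speed limits (rad/s): [2.57, 2.57, 3.14, 3.14, 3.14, 3.14].

INTERFACE

Orientations are given as a unit quaternion [x, y, z, w].
In Python, from station import bot gives the robot as it stands.
- The arm moves only by the tool apply_moves, never from a script. Its argument "targets" is a list of rows, each a list of 2 entries, a list of its own where there are three numbers: the shift along the tool's x, y, z in mm, then the turn about the tool's y in degrees. A call has 1 to 20 rows; each row shifts and turns the commanded pose from where the row before left it, along the tool's axes as they then stand; what a row does not reach is not made up. A row lasts 1/8 s, in which the tool goes at most 62.5 mm and 10.7 degrees, less where a joint would pass 70% of its speed; a pose out of reach is approached as far as the arm can. A call with a gripper value outside its range is refused whole. "hand" is the finger opening in mm, from 0 to 85.4, set as the call begins (left out, the last holds). The fingers move at their own pace and stop on an object; "newtons" is the grip in N (left out, the last holds). Time passes only in rows, so rows that do not move let the fingers close. It gives the time, the measured TCP pose, the force and the opening at its end, in the units of the state.
- bot.sense(): the state, without advancing time (a new reading comes with each control period).
- bot.get_image(name): name is "side" or "top"; returns the picture (384x512x3 uint8, red, green, blue); there is no depth.
- bot.camera_params(name): a dict with "camera_matrix" (3x3 intrinsics, pixels), "k1" (the pictures are not rectified: a ray, as slopes to the right and down, at radius r is drawn at 1 + k1 r^2 times it, then the intrinsics apply), "origin" and "orientation" of the camera in the world. Camera axes: x right, y up, looking along -z (the intrinsics and any distortion apply to the point x, -y, -z); pixel columns grow to the right and rows downward; lengths in m; the calibration is good to about 2 mm. A picture is of the moment at which its call begins. camera_params takes no time and is no camera call.
- bot.hand_in(): hands the job in, once; it reports no verdict.
The state is a dict: "time_s": time; "qpos": joint angles; "qd": joint speeds; "joint_torque": joint torques, N m; "tcp_pos": TCP position; "tcp_rot": TCP orientation; "ft_force": force on the tool from outside, world axes, zero at the start; "torque": the same for the moment, N m; "gripper_width": opening from 0.0 (shut) to 1.0 (fully open).
Only numpy, scipy, OpenCV 4.12 (cv2) and the standard library are available. Lean on these libraries where they do the work, as an engineer would, in place of code of your own. Each camera call takes 0.05 s, during which the arm holds its last target. There are 200 camera calls.

## Working session

There is one attempt and no reset: what is moved stays moved. The work goes in short steps, Python scripts to look and compute and a tool call to move; the robot and the scene stay as the last step left them, time stands still between calls to the robot, and variables do not carry over. Pictures are saved under pics/ and viewed, about 8 in all and at most 12, crops included, and the job is handed in when it is done.

Besides the shell and the picture viewer there is one more tool, called after "Call:" as a command line: name --argument value ..., lists and objects as JSON in quotes. apply_moves: Moves the arm, as the interface text tells. Its arguments: {"type":"object","properties":{"targets":{"type":"array"},"hand":{"type":"number"},"newtons":{"type":"number"}},"required":["targets"]}

```bash
mkdir -p pics
cat > h.py <<'E'
import numpy as np, cv2
from scipy.spatial.transform import Rotation as R
from station import bot
def grab(n,f):
    im=bot.get_image(n); cv2.imwrite(f'pics/{f}.png',im[:,:,::-1]); return im
def ray(n,u,v):
    p=bot.camera_params(n);K=np.array(p['camera_matrix'])
    xd=np.array([(u-K[0,2])/K[0,0],(v-K[1,2])/K[1,1]]);x=xd.copy()
    for _ in range(30): x=xd/(1+p['k1']*(x@x))
    o=p['orientation'];M=R.from_quat(o).as_matrix() if np.size(o)==4 else np.array(o)
    return np.array(p['origin']),M@np.array([x[0],-x[1],-1])
def onz(n,u,v,z):
    o,d=ray(n,u,v); return o+d*(z-o[2])/d[2]
E
python3 - <<'E'
from h import *
a=grab('top','top0');b=grab('side','side0')
print(bot.camera_params('top'),bot.camera_params('side'));print(bot.sense())
E
```

```text
{'camera_matrix': array([[406.07958343,   0.        , 250.38504873],
       [  0.        , 406.07958343, 189.11383687],
       [  0.        ,   0.        ,   1.        ]]), 'k1': -0.12518615857425408, 'origin': array([ 0.27879879, -0.00772433,  1.25210944]), 'orientation': array([ 0.07893538, -0.07525297, -0.66467122,  0.73913352])} {'camera_matrix': array([[363.04342372,   0.        , 251.31013042],
       [  0.        , 363.04342372, 184.77409581],
       [  0.        ,   0.        ,   1.        ]]), 'k1': -0.017940206936123516, 'origin': array([0.13801695, 0.57663744, 0.6162835 ]), 'orientation': array([-0.1355249 ,  0.42314255,  0.86030618, -0.24991329])}
{'time_s': 0.1, 'qpos': array([-1.36239875e+00,  2.77079502e-01, -2.77395099e-02,  1.26803528e+00,
        3.16014102e-05,  1.46740461e+00]), 'qd': array([-0.00068492, -0.00152323,  0.00339153,  0.00014746,  0.0005758 ,
       -0.00038266]), 'joint_torque': array([ 1.75045570e-04, -4.46709466e+01,  2.96128249e+01,  8.47580231e-03,
       -1.06193993e-04,  7.66157825e-06]), 'tcp_pos': array([ 0.19158178, -0.59416128,  0.23025952]), 'tcp_rot': array([-0.57107309,  0.41683763, -0.41577101,  0.57206326]), 'ft_force': array([-0.28744148, -0.05819564, -0.3185958 ]), 'torque': array([0.03850282, 0.01218717, 0.00391904]), 'gripper_width': 1.0015725654496175}
```

View pics/top0.png

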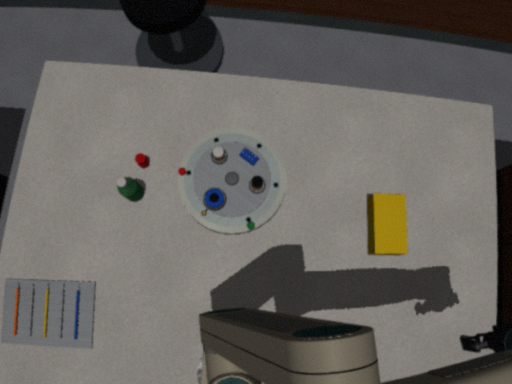

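View pics/side0.png

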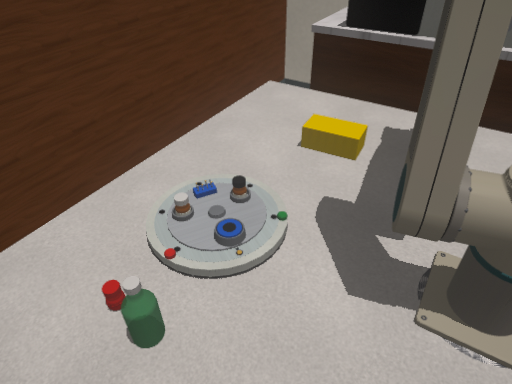

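The top view shows the hub at about (232,178), blue cap (214,198), green stud (250,225) and red stud (182,171). The white-capped jar is at (219,153) and the black-capped jar at (257,184). The red jar at (142,160) is a decoy beside the soap bottle, (130,188). The blue cap (round, with a black pad) is the only round blue thing; the blue block at (249,156) is the bur block. Next I measure.

Run:
```python
from h import *
def blobs(im,lo,hi,mn):
    h=cv2.cvtColor(im,cv2.COLOR_RGB2HSV);m=cv2.inRange(h,lo,hi)
    n,_,s,c=cv2.connectedComponentsWithStats(m)
    return [(c[i].round(1),s[i,4]) for i in range(1,n) if s[i,4]>=mn]
for n in('top','side'):
    im=cv2.imread(f'pics/{n}0.png')[:,:,::-1].copy()
    for nm,lo,hi,z in(('blue',(105,150,50),(125,255,255),.06),('green',(60,120,30),(85,255,255),.045),('red',(0,170,70),(6,255,255),.045)):
        for c,a in blobs(im,lo,hi,15): print(n,nm,c,a,onz(n,*c,z).round(4))
    h=(232,178) if n=='top' else (217,211.5)
    print(n,'hub',onz(n,*h,.046).round(4))
im=cv2.imread('pics/top0.png');s=cv2.imread('pics/side0.png')
cv2.imwrite('pics/crop.png',np.hstack([cv2.resize(im[125:240,172:292],None,fx=3.3,fy=3.3,interpolation=3)[:379,:396],cv2.resize(s[170:275,140:300],None,fx=2.5,fy=3.61,interpolation=3)[:379]]))
p=[onz('top',*q,.033) for q in((216,140),(259,146),(276,185),(188,173),(249,220))]
P=np.array(p)[:,:2];A=np.c_[2*P,np.ones(5)];x=np.linalg.lstsq(A,(P**2).sum(1),rcond=None)[0]
print('holes centre',x[:2],np.linalg.norm(P-x[:2],axis=1))
```

```text
top blue [248.8 156.6] 128 [0.6438 0.0282 0.06  ]
top blue [213.7 197.7] 211 [0.5049 0.1191 0.06  ]
top blue [ 76.4 314.5] 89 [0.1173 0.4767 0.06  ]
top green [131.4 190.1] 245 [0.5041 0.3759 0.045 ]
top green [250.3 224.7] 33 [0.4377 0.0017 0.045 ]
top red [140.5 159.2] 81 [0.6047 0.364  0.045 ]
top red [181.6 170.9] 26 [0.5807 0.2299 0.045 ]
top hub [0.5745 0.0725 0.046 ]
side blue [204.  189.2] 118 [0.638  0.0467 0.06  ]
side blue [229.1 228. ] 255 [0.503  0.1264 0.06  ]
side green [281.8 214.4] 39 [0.4343 0.0122 0.045 ]
side red [169.4 252.4] 65 [0.577  0.2403 0.045 ]
side red [110.7 287.1] 193 [0.6117 0.3666 0.045 ]
side red [115.3 299.9] 155 [0.5812 0.3814 0.045 ]
side hub [0.5695 0.0847 0.046 ]
holes centre [0.57365286 0.07373976] [0.13791678 0.13755736 0.13792604 0.13771836 0.13771033]
```

View pics/crop.png

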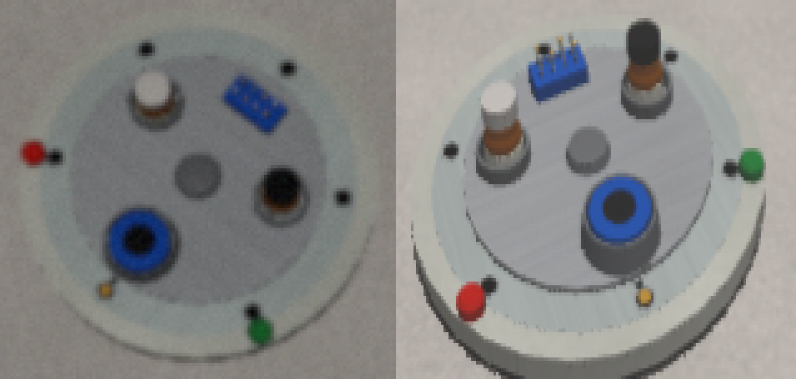

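```bash
cat >> h.py <<'E'
def plan(target,th=None):
    s=bot.sense();M=R.from_quat(s['tcp_rot']).as_matrix();p=s['tcp_pos']
    print('t',s['time_s'],'p',p.round(4),'x',M[:,0].round(3),'y',M[:,1].round(3),'z',M[:,2].round(3),'F',s['ft_force'].round(2),'q1,q6',s['qpos'][[0,5]].round(2))
    print('tool shift mm',(M.T@(np.array(target)-p)*1e3).round(1))
E
python3 - <<'E'
from h import *
plan([.504,.122,.13])
s=bot.sense();M=R.from_quat(s['tcp_rot']).as_matrix();p=s['tcp_pos']
a=np.radians(147.5)
for sg in(1,-1):
    x=sg*np.array([-np.sin(a),np.cos(a),0]);y=np.array([0,0,-1.]);T=np.c_[x,y,np.cross(x,y)]
    print(sg,np.degrees(R.from_matrix(M.T@T).as_rotvec()).round(1),'shift after turn',(T.T@(np.array([.504,.122,.13])-p)*1e3).round(1))
E
```

```text
t 0.1 p [ 0.1916 -0.5942  0.2303] x [ 0.307 -0.952 -0.002] y [-0.     0.002 -1.   ] z [0.952 0.307 0.   ] F [-0.29 -0.06 -0.32] q1,q6 [-1.36  1.47]
tool shift mm [-585.6  101.6  517. ]
1 [ 0.  50.4 -0.1] shift after turn [-771.9  100.3 -121.3]
-1 [-1.000e-01 -1.296e+02 -0.000e+00] shift after turn [771.9 100.3 121.3]
```

Call:
apply_moves --hand 0 --newtons 20 --targets '[[[0, 0, 0], -10], [[0, 0, 0], -10], [[0, 0, 0], -10], [[0, 0, 0], -10], [[0, 0, 0], -10], [[0, 0, 0], -10], [[0, 0, 0], -10], [[0, 0, 0], -10], [[0, 0, 0], -10], [[0, 0, 0], -10], [[0, 0, 0], -10], [[0, 0, 0], -10], [[0, 0, 0], -9.6]]'

```text
time_s: 1.72
tcp_pos: [0.1916, -0.5944, 0.2306]
tcp_rot: [-0.619, -0.342, 0.341, 0.62]
ft_force: [0.8, 0.3, 0.1]
gripper_width: -0.001
```

Call:
apply_moves --targets '[[[40, 0, 6], 0], [[50, 0, 8], 0], [[50, 0, 8], 0], [[50, 0, 8], 0], [[50, 0, 8], 0], [[50, 0, 8], 0], [[50, 0, 8], 0], [[50, 0, 8], 0], [[50, 0, 8], 0], [[50, 0, 8], 0], [[50, 0, 8], 0], [[50, 10, 8], 0], [[50, 20, 8], 0], [[50, 20, 8], 0], [[50, 25, 8], 0], [[32, 25, 3], 0], [[0, 0, 0], 0], [[0, 0, 0], 0]]'

```text
time_s: 3.98
tcp_pos: [0.5044, 0.1207, 0.1312]
tcp_rot: [-0.62, -0.34, 0.34, 0.62]
ft_force: [-0.7, -0.1, -0.6]
gripper_width: 0.002
```

Run:
```python
from h import *
plan([.504,.122,.13])
a=grab('top','top1');b=grab('side','side1')
cv2.imwrite('pics/c1.png',np.hstack([cv2.resize(a[125:245,172:292,::-1],(400,400),interpolation=3),cv2.resize(b[140:260,160:280,::-1],(400,400),interpolation=3)]))
```

```text
t 3.975 p [0.5044 0.1207 0.1312] x [ 0.538  0.843 -0.001] y [-0.001 -0.001 -1.   ] z [-0.843  0.538  0.001] F [-0.71 -0.12 -0.57] q1,q6 [0.11 0.68]
tool shift mm [0.9 1.2 1. ]
```

View pics/c1.png

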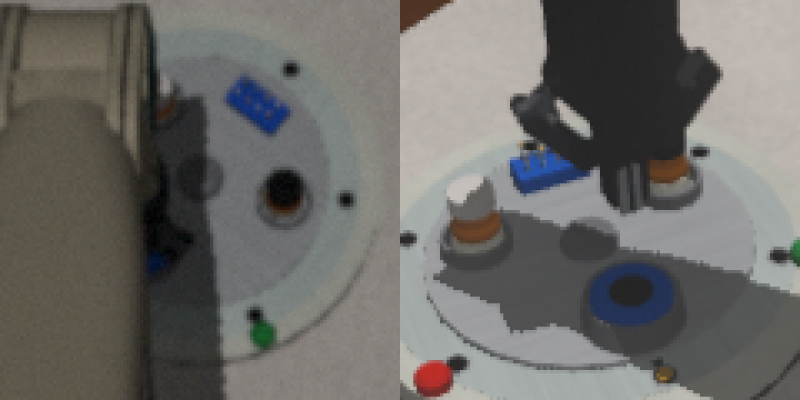

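The side view shows the shut fingertips, with their end at about (229,201.5). I compare that with the projected TCP to find the side camera's bias.

Run:
```python
from h import *
t=bot.sense()['tcp_pos']
for v in (200,202): print(onz('side',228.5,v,t[2]).round(4),t.round(4))
def proj(n,P):
    p=bot.camera_params(n);K=p['camera_matrix'];M=R.from_quat(p['orientation']).as_matrix()
    c=M.T@(np.array(P)-p['origin']);x=np.array([c[0],-c[1]])/-c[2];x*=1+p['k1']*(x@x);return K[0,0]*x+K[:2,2]
print('TCP->',proj('side',t),'cap top est->',proj('side',[.505,.119,.06]),proj('side',[.503,.1264,.06]))
im=cv2.imread('pics/side1.png');cv2.imwrite('pics/tip.png',cv2.resize(im[175:250,190:290],(800,600),interpolation=cv2.INTER_NEAREST))
```

```text
[0.5059 0.1174 0.1321] [0.5051 0.1202 0.1321]
[0.5021 0.1227 0.1321] [0.5051 0.1202 0.1321]
TCP-> [228.01600945 200.88569611] cap top est-> [230.34765444 225.67609557] [229.12334943 228.00256497]
```

View pics/tip.png

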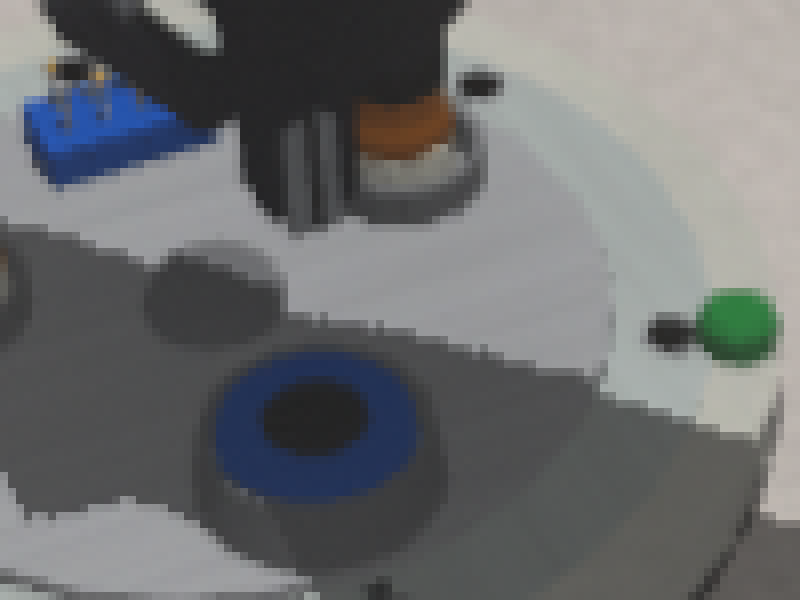

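Call:
apply_moves --targets '[[[3, 0, 4], 0], [[0, 20, 0], 0], [[0, 20, 0], 0], [[0, 16, 0], 0], [[0, 0, 0], 0]]'

```text
time_s: 4.7
tcp_pos: [0.5019, 0.1254, 0.0743]
tcp_rot: [-0.62, -0.339, 0.341, 0.62]
ft_force: [0.7, -0.4, -1.0]
gripper_width: 0.0
```

Run:
```python
from h import *
plan([.503,.126,.06])
b=grab('side','side2')
cv2.imwrite('pics/tip2.png',cv2.resize(b[175:250,190:290,::-1],(800,600),interpolation=cv2.INTER_NEAREST))
```

```text
t 4.7 p [0.5019 0.1254 0.0743] x [ 0.538  0.843 -0.002] y [-0.003 -0.    -1.   ] z [-0.843  0.538  0.002] F [ 0.68 -0.36 -1.04] q1,q6 [0.12 0.69]
tool shift mm [ 1.1 14.3 -0.6]
```

View pics/tip2.png

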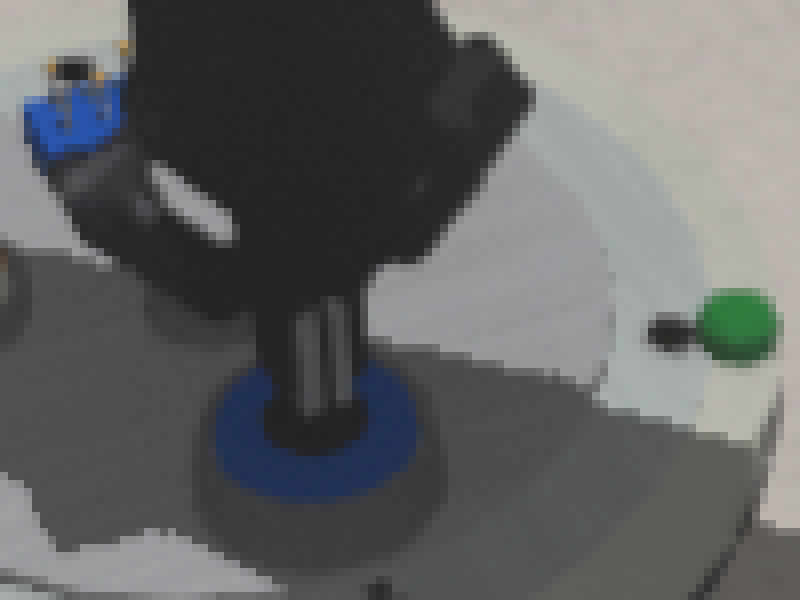

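The finger stands centred over the cap: its front corner is at (312,418) in the crop and the cap centre at (315,425). I press down slowly.

Call:
apply_moves --targets '[[[0, 6, 0], 0], [[0, 5, 0], 0], [[0, 3, 0], 0], [[0, 2, 0], 0], [[0, 2, 0], 0], [[0, 2, 0], 0], [[0, 2, 0], 0], [[0, 0, 0], 0]]'

```text
time_s: 5.75
tcp_pos: [0.5032, 0.1259, 0.0535]
tcp_rot: [-0.62, -0.34, 0.34, 0.62]
ft_force: [-2.1, 0.2, 4.1]
gripper_width: 0.001
```

Call:
apply_moves --targets '[[[0, 2, 0], 0], [[0, 2, 0], 0], [[0, 1, 0], 0], [[0, 0, 0], 0]]'

```text
time_s: 6.25
tcp_pos: [0.5033, 0.1261, 0.0489]
tcp_rot: [-0.62, -0.34, 0.34, 0.62]
ft_force: [-3.8, 1.3, 7.7]
gripper_width: 0.001
```

Run:
```python
from h import *
# tool-frame chord for a 3 deg step, for the two hub estimates
for c in([.574,.078],[.5725,.083]):
    plan([*c,.06])
```

```text
t 6.25 p [0.5033 0.1261 0.0489] x [0.538 0.843 0.001] y [ 0.     0.001 -1.   ] z [-0.843  0.538  0.   ] F [-3.84  1.28  7.75] q1,q6 [0.12 0.69]
tool shift mm [ -2.5 -11.1 -85.4]
t 6.25 p [0.5033 0.1261 0.0489] x [0.538 0.843 0.001] y [ 0.     0.001 -1.   ] z [-0.843  0.538  0.   ] F [-3.84  1.28  7.75] q1,q6 [0.12 0.69]
tool shift mm [  0.9 -11.1 -81.5]
```

The plunger is 11 mm down at about 8 N, with the tool's z pointing radially outward. Now 54° of the arc: CCW is -x, at 84 mm radius.

Call:
apply_moves --targets '[[[-2.2, 0, 0], -1.5], [[-4.4, 0, -0.1], -3], [[-4.4, 0, -0.1], -3], [[-4.4, 0, -0.1], -3], [[-4.4, 0, -0.1], -3], [[-4.4, 0, -0.1], -3], [[-4.4, 0, -0.1], -3], [[-4.4, 0, -0.1], -3], [[-4.4, 0, -0.1], -3], [[-4.4, 0, -0.1], -3], [[-4.4, 0, -0.1], -3], [[-4.4, 0, -0.1], -3], [[-4.4, 0, -0.1], -3], [[-4.4, 0, -0.1], -3], [[-4.4, 0, -0.1], -3], [[-4.4, 0, -0.1], -3], [[-4.4, 0, -0.1], -3], [[-4.4, 0, -0.1], -3], [[-2.2, 0, 0], -1.5], [[0, 0, 0], 0]]'

```text
time_s: 8.75
tcp_pos: [0.494, 0.0488, 0.0484]
tcp_rot: [-0.398, -0.583, 0.586, 0.399]
ft_force: [-4.8, -0.8, 7.5]
gripper_width: 0.0
```

Run:
```python
from h import *
plan([.574,.08,.06])
b=grab('side','side3');a=grab('top','top3')
cv2.imwrite('pics/c3.png',np.hstack([cv2.resize(a[125:245,172:292,::-1],(320,320),interpolation=3),cv2.resize(b[170:270,150:300,::-1],(480,320),interpolation=3)]))
```

```text
t 8.75 p [0.494  0.0488 0.0484] x [-0.366  0.931 -0.001] y [-0.003 -0.002 -1.   ] z [-0.931 -0.366  0.004] F [-4.82 -0.76  7.46] q1,q6 [-0.03 -0.4 ]
tool shift mm [ -0.2 -11.9 -85.8]
```

View pics/c3.png

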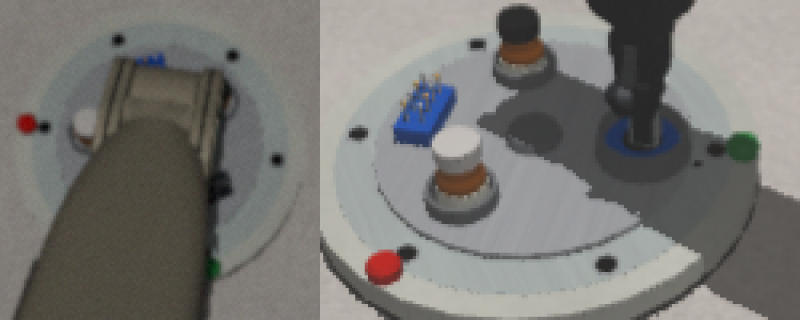

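The stand has followed the finger and both jars still stand upright. I estimate the turntable angle from the bur block, the white jar cap and the cap itself.

Run:
```python
from h import *
def blob(f,lo,hi,box):
    im=cv2.imread(f'pics/{f}.png');h=cv2.cvtColor(im,cv2.COLOR_BGR2HSV);m=cv2.inRange(h,lo,hi)
    k=np.zeros_like(m);x0,y0,x1,y1=box;k[y0:y1,x0:x1]=m[y0:y1,x0:x1]
    n,_,s,c=cv2.connectedComponentsWithStats(k);i=1+np.argmax(s[1:,4]);return c[i],s[i,4],s[i,:4]
B=((105,150,50),(125,255,255))
for c in([.5725,.081],[.574,.076]):
  c=np.array(c)
  for nm,col,z,b0,b1 in(('bur',B,.048,(190,180,220,200),(170,190,200,220)),
                      ('white',((0,0,150),(179,60,255)),.088,(172,192,192,204),(198,208,226,224))):
    a,na,s0=blob('side0',*col,b0);d,nd,s1=blob('side3',*col,b1)
    P=onz('side',*a,z)[:2]-c;Q=onz('side',*d,z)[:2]-c
    print(c,nm,a.round(1),na,s0,d.round(1),nd,s1,'r',np.hypot(*P).round(4),np.hypot(*Q).round(4),'deg',np.degrees(np.arctan2(P[0]*Q[1]-P[1]*Q[0],P@Q)).round(1))
```

```text
[0.5725 0.081 ] bur [204.  189.2] 118 [193 183  23  12] [182.4 205.7] 107 [173 197  18  15] r 0.0888 0.0865 deg 53.1
[0.5725 0.081 ] white [181.3 196.2] 180 [172 192  20  12] [208.4 218.6] 162 [198 209  28  15] r 0.0801 0.0756 deg 85.0
[0.574 0.076] bur [204.  189.2] 118 [193 183  23  12] [182.4 205.7] 107 [173 197  18  15] r 0.085 0.0871 deg 54.2
[0.574 0.076] white [181.3 196.2] 180 [172 192  20  12] [208.4 218.6] 162 [198 209  28  15] r 0.0815 0.0807 deg 80.9
```

The white mask took in bright turntable pixels, so I ignore it. The bur block agrees with the commanded 54°, so about 6° remain.

Call:
apply_moves --targets '[[[-2.2, 0, 0], -1.5], [[-2.2, 0, 0], -1.5], [[-2.2, 0, 0], -1.5], [[-2.2, 0, 0], -1.5], [[0, 0, 0], 0], [[0, 0, 0], 0]]'

```text
time_s: 9.6
tcp_pos: [0.4974, 0.0406, 0.0484]
tcp_rot: [-0.367, -0.603, 0.606, 0.368]
ft_force: [-4.8, -2.6, 7.3]
gripper_width: 0.002
```

Call:
apply_moves --targets '[[[0, -2, 0], 0], [[0, -2, 0], 0], [[0, -1, 0], 0], [[0, -1, 0], 0], [[0, 0, 0], 0]]'

```text
time_s: 10.22
tcp_pos: [0.4991, 0.0412, 0.0544]
tcp_rot: [-0.367, -0.604, 0.605, 0.367]
ft_force: [-2.2, -2.2, 3.9]
gripper_width: 0.001
```

Run:
```python
from h import *
plan([.574,.08,.06])
b=grab('side','side4')
cv2.imwrite('pics/c4.png',cv2.resize(b[195:230,225:290,::-1],(780,420),interpolation=cv2.INTER_NEAREST))
```

```text
t 10.225 p [0.4991 0.0412 0.0544] x [-0.461  0.887 -0.001] y [ 0.    -0.002 -1.   ] z [-0.887 -0.461  0.001] F [-2.22 -2.23  3.89] q1,q6 [-0.05 -0.53]
tool shift mm [ -0.1  -5.6 -84.4]
```

View pics/c4.png

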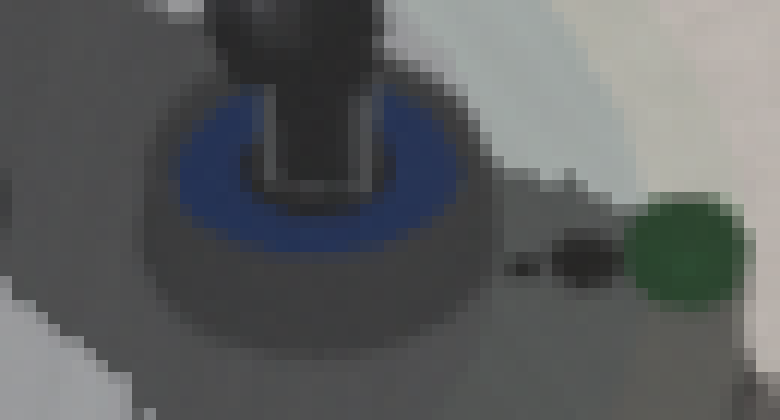

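At z = 54.4 mm the cap still pushes back with 4 N. That is above the 8 mm rest depth, so the tooth is entering the hole. The mark also lines up with the hole beside the green stud. I release slowly.

Call:
apply_moves --targets '[[[0, -2, 0], 0], [[0, -2, 0], 0], [[0, -2, 0], 0], [[0, -4, 0], 0], [[0, -20, 0], 0], [[0, -40, 0], 0], [[0, -50, 0], 0], [[0, -40, 0], 0]]'

```text
time_s: 11.28
tcp_pos: [0.4992, 0.0422, 0.2162]
tcp_rot: [0.367, 0.605, -0.604, -0.367]
ft_force: [0.4, -0.4, -0.1]
gripper_width: 0.002
```

Call:
apply_moves --targets '[[[-30, 0, 0], 0], [[-50, 0, 0], 0], [[-50, 0, 0], 0], [[-50, 0, 0], 0], [[-50, 0, 0], 0], [[-50, 0, 0], 0], [[-30, 0, 0], 0], [[0, 0, 0], 0]]'

```text
time_s: 12.28
tcp_pos: [0.6426, -0.235, 0.2134]
tcp_rot: [0.367, 0.604, -0.604, -0.368]
ft_force: [-1.3, 0.8, 0.1]
gripper_width: 0.0
```

Run:
```python
from h import *
plan([.574,.08,.06])
b=grab('side','side5');a=grab('top','top5')
cv2.imwrite('pics/c5.png',np.hstack([cv2.resize(a[125:245,110:290,::-1],(360,240),interpolation=3),cv2.resize(b[170:270,140:300,::-1],(384,240),interpolation=3)]))
cv2.imwrite('pics/c5b.png',np.vstack([cv2.imread('pics/c5.png'),cv2.resize(b[190:230,225:305,::-1],(744,340),interpolation=3)]))
```

```text
t 12.275 p [ 0.6426 -0.235   0.2134] x [-0.459  0.888  0.001] y [-0.     0.001 -1.   ] z [-0.888 -0.459 -0.   ] F [-1.27  0.83  0.07] q1,q6 [-0.45 -0.92]
tool shift mm [311.2 153.6 -83.7]
```

View pics/c5b.png

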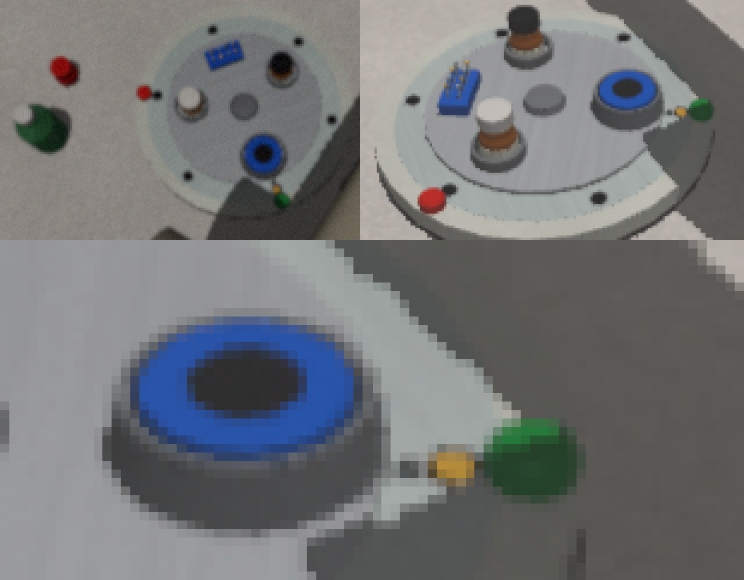

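The brass tooth stands in the hole beside the green stud and the cap is up and proud of its collar. Both jars stand in their cups, and the soap is in place. I hand in.

```bash
python3 -c "
from h import *
for f in('top0','top5'):
    h=cv2.cvtColor(cv2.imread(f'pics/{f}.png'),cv2.COLOR_BGR2HSV)
    for lo,hi in(((22,150,60),(32,255,255)),((60,120,30),(85,255,255))):
        n,_,s,c=cv2.connectedComponentsWithStats(cv2.inRange(h,lo,hi));i=1+np.argmax(s[1:,4]);print(f,c[i].round(1),s[i,4])
print(bot.hand_in())"
```

```text
top0 [389.  223.8] 2005
top0 [131.4 190.1] 245
top5 [390.  225.4] 1869
top5 [131.6 190.3] 255
the job is handed in; nothing more can be done
None
```

The stand is unlocked, turned one hole counter-clockwise and locked again at the green stud, and I have handed the job in. I pressed the cap about 11 mm with the shut fingertips, at about 8 N. I then dragged the stand 60° and let the plunger up slowly; the tooth caught in the hole at the first release.

**Last checks**
- **Plunger:** the pictures show the brass tooth up in the hole beside the green stud, with the cap proud of its collar.
- **Jars and soap:** both jars stand in their cups, and the soap is where it was, within 0.2 px.
- **Robot:** it stood clear of everything at hand-in, reading about 1.5 N, which is noise. The clock was at about 12.4 s of the 32 s allowed.

**Checks that failed or disagreed**
- **Camera views:** the top and side cameras disagreed by 7–10 mm in y. I went by the side view because it matched the fingertip's known position.
- **Turn angle:** the white-jar estimate came out wrong (81–85°) because its colour mask took in bright turntable. I ignored it; the bur block gave 53–54° against 54° commanded.
- **Yellow box:** its spot in the top picture moved by about 1.9 px, and 7% less of it was visible. I think the arm or its shadow covered part of it, since nothing went near the box, but I did not look more closely.

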